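Hang the earring holder on its two-pin stand

ROBOT

A 6-joint arm with a two-finger parallel gripper is mounted at the origin on the work surface. World frame = base frame: x ahead of the robot, y to its left, z up, the work surface at z = 0. Lengths are in m, angles in rad, forces in N, time in s.
With the tool pointing down it reaches from about 0.3 to 0.875 m from the base axis. Payload 4.2 kg.
Tool frame: the origin (TCP) lies at the very end of the fingers, on their centre line; the grasp point (between the pads) lies 19 mm behind it; z points along the fingers, y is the direction in which the jaws open and shut (so a half turn about z gives the same grasp; the last joint's range is limited). The gripper opens to 85 mm and grips with 20 to 120 N. Pads are 22 mm wide; open, the fingers measure 114 mm over their backs; the gripper's body (76 mm by 85 mm) begins 54 mm behind the grasp point. The pads swing forward as they close: fully open they stand 13 mm farther back than shut.
Start: joints at [-1.132, 0.32, 1.565, -0, 1.257, -0.02], TCP at [0.255, -0.516, 0.231] pointing down, gripper open.
Joint ranges: [-3.11, 3.11], [-0.84, 2.01], [0.21, 2.61], [-1.34, 4.49], [0.05, 2.63], [-2.56, 2.56]. Speed limits (rad/s): [2.57, 2.57, 3.14, 3.14, 3.14, 3.14].

INTERFACE

Orientations are given as a unit quaternion [x, y, z, w].
In Python, from cell import arm, cams, workorder gives the robot as it stands.
- The arm moves only by the tool drive_tool, never from a script. Its argument "motion" is a list of rows, each an object of numbers: "fingers": the opening, from 0 (shut) to 1 (fully open); "x", "y", "z": the shift along the world's x, y, z in cm; "wx", "wy", "wz": the turn, a rotation vector about the world's x, y, z in degrees. A call has 1 to 12 rows; each row shifts and turns the commanded pose from where the row before left it; what a row does not reach is not made up. A row lasts 1/12 s, in which the tool goes at most 41.7 mm and 7.16 degrees, less where a joint would pass 70% of its speed; a pose out of reach is approached as far as the arm can. A call is refused whole if a number of a shift passes 4.17 or a number of a turn 7.16, either way. A call with a gripper value outside its range is refused whole. The fingers move at their own pace and stop on an object; the grip force is fixed at half the most. Time passes only in rows, so rows that do not move let the fingers close. It gives the time, the measured TCP pose, the force and the opening at its end, in the units of the state.
- arm.state(): the state, without advancing time (a new reading comes with each control period).
- cams.get_image(name): name is "scene" or "top" or "wrist"; returns a dict with "pixels" (384x512x3 uint8, blue, green, red), "intrinsics" (3x3 intrinsics, pixels), "T" (4x4, takes a point from camera to world coordinates); the wrist camera has in their place "T_tool_cam" (4x4, takes a point from camera to tool coordinates, whose origin is the TCP and whose axes are the flange's). Camera axes: x right, y up, looking along -z (the intrinsics and any distortion apply to the point x, -y, -z); pixel columns grow to the right and rows downward; lengths in m; the calibration is good to about 2 mm. The wrist camera is an equidistant fisheye: a pixel r from the principal point sees the ray r / f radians off the axis. A picture is of the moment at which its call begins: read the wrist's pose just before it. There is no depth.
- workorder.finish_job(): hands the job in, once; it reports no verdict.
The state is a dict: "clock": time; "joints": joint angles; "qvel": joint speeds; "joint_torque": joint torques, N m; "ee_pos": TCP position; "tcp_rot": TCP orientation; "wrist_force": force on the tool from outside, world axes, zero at the start; "moment": the same for the moment, N m; "finger_gap": finger opening in m.
Only numpy, scipy, OpenCV 4.12 (cv2) and the standard library are available. Lean on these libraries where they do the work, as an engineer would, in place of code of your own. Each camera call takes 0.05 s, during which the arm holds its last target. There are 200 camera calls.

TASK

Pick up the white earring holder by its wooden grip and hang it on the brass-pinned display stand, with both pins through the two holes in its top and the holder sitting fully down, flat on the black crossbar. Feel your way gently: never press or knock the holder hard on the stand, and leave the other goods where they are. Let go of it and move clear at the end.

Things in the scene. Friction and masses are not known exactly. Their poses are not given: they have to be found in the camera images.
- holder: Loose white earring holder, an upside-down U channel, 0.22 to 0.45 kg, standing on its two long skirts. Origin: centre of its underside; z up, y along its length (260 mm), x across (64 mm). Skirts 4 mm thick, 55 mm high, inside 56 mm apart, ends open. Top plate 6 mm thick, 55 to 61 mm above the origin, with two 10 mm round through holes at x = 0, y = +80 and -80 mm. Half a turn makes no difference.
- holder_grip (a point): Centre of the dark wooden grip rib that stands on the middle of the holder's top plate, 82 mm above the holder's origin; axes as the holder's. The rib is 50 mm long along x, 16 mm thick along y and 42 mm high (61 to 103 mm above the origin): pinch it from above across its thickness, along y.
- stand: Fixed display stand. Origin: centre of the underside of its dark steel base (130 x 150 x 14 mm); z up, y along its crossbar. A column carries a black crossbar, 200 mm long (y), 30 mm wide, top 130 mm above the origin, on a rubber mount that gives straight down, about 1 mm per 3 N, 6 mm at most. The holder fully home has its origin 73 to 75 mm above the stand's, at x = 0, y = d (see clamp), either way round.
- clamp (a point): Point of the stand 130 mm above its origin, level with the crossbar's top. Two upright brass pins on the crossbar, 8 mm thick, 24 mm high, last 5 mm tapered to a flat 6.6 mm tip, stand at x = 0, y = d + 80 and d - 80 mm: the bar is firmly clamped off-centre by an unknown d of up to 20 mm either way. The poses given do not show d; find it by sight or feel.
- gift_box_white: A small open white jewellery box, 75 x 90 x 32 mm, bystander. Origin at the centre of its underside.
- gift_box_red: A small open red jewellery box, 75 x 90 x 32 mm, bystander. Origin at the centre of its underside.
- figurine_owl: A milky stone figurine, 42 mm thick, 58 mm high, bystander. Origin at the centre of its underside.
- figurine_tulip: A milky stone tulip, 38 mm thick, 52 mm high, bystander. Origin at the centre of its underside.
- ring_cone: A pale wooden ring cone, 44 mm foot, 70 mm high, bystander. Origin at the centre of its underside.
- bracelet_roll: A black bracelet roll on a foot, 55 x 130 mm, 54 mm high, bystander. Origin at the centre of its underside.

How it is judged:
By the outcome, as a careful person would: the job done as asked, in the order asked, and still so for the second after the job is handed in, with the robot touching nothing.
It also fails if it takes over 64 s, if anything falls off the work surface, if the arm or the gripper's body presses on something with over 40 N, if the wrist force passes 120 N, or if a joint passes its speed limit or range.

## Working session

There is one attempt and no reset: what is moved stays moved. The work goes in short steps, Python scripts to look and compute and a tool call to move; the robot and the scene stay as the last step left them, time stands still between calls to the robot, and variables do not carry over. Pictures are saved under pics/ and viewed, about 8 in all and at most 12, crops included, and the job is handed in when it is done.

Besides the shell and the picture viewer there is one more tool, called as a command line: name --argument value ..., lists and objects as JSON in quotes. drive_tool: Moves the arm, as the interface text tells. Its arguments: {"type":"object","properties":{"motion":{"type":"array","items":{"type":"object","properties":{"fingers":{"type":"number"},"x":{"type":"number"},"y":{"type":"number"},"z":{"type":"number"},"wx":{"type":"number"},"wy":{"type":"number"},"wz":{"type":"number"}}}}},"required":["motion"]}

```bash
mkdir -p pics
cat > h.py <<'E'
from cell import arm, cams, workorder
import numpy as np, cv2
from scipy.spatial.transform import Rotation as R
def snap(n,f):
    s=arm.state(); d=cams.get_image(n); np.savez('pics/'+f+'.npz',px=d['pixels'],K=d['intrinsics'],T=d.get('T',d.get('T_tool_cam')),p=s['ee_pos'],q=s['tcp_rot'])
    cv2.imwrite('pics/'+f+'.png',d['pixels']); return d
def ray(f,u,v):
    d=np.load('pics/'+f+'.npz'); K=d['K']; T=d['T']
    a=(u-K[0,2])/K[0,0]; b=(v-K[1,2])/K[1,1]
    if f.startswith('w'):
        r=np.hypot(a,b); c=np.array([a/r*np.sin(r),-b/r*np.sin(r),-np.cos(r)]) if r>0 else np.array([0,0,-1.])
        W=np.eye(4); W[:3,:3]=R.from_quat(d['q']).as_matrix(); W[:3,3]=d['p']; T=W@T
    else: c=np.array([a,-b,-1.])
    return T[:3,3], T[:3,:3]@c
def atz(f,u,v,z):
    o,r=ray(f,u,v); return np.round(o+r*(z-o[2])/r[2],4)
def proj(f,P):
    d=np.load('pics/'+f+'.npz'); K=d['K']; T=d['T']
    if f.startswith('w'):
        W=np.eye(4); W[:3,:3]=R.from_quat(d['q']).as_matrix(); W[:3,3]=d['p']; T=W@T
    c=np.linalg.inv(T)@np.append(P,1); x,y,z=c[0],-c[1],-c[2]
    if f.startswith('w'):
        h=np.hypot(x,y); t=np.arctan2(h,z); a,b=x/h*t,y/h*t
    else: a,b=x/z,y/z
    return np.round([K[0,2]+K[0,0]*a,K[1,2]+K[1,1]*b],1)
E
python3 - <<'E'
from h import *
for n in('top','scene','wrist'):
    d=snap(n,n+'0'); print(n,d['intrinsics'].tolist(),np.round(d.get('T',d.get('T_tool_cam')),3).tolist())
s=arm.state(); print(s)
a=cv2.imread('pics/top0.png');b=cv2.imread('pics/scene0.png')
cv2.imwrite('pics/a.png',cv2.resize(a,(800,600),interpolation=cv2.INTER_CUBIC));cv2.imwrite('pics/b.png',cv2.resize(b,(800,600),interpolation=cv2.INTER_CUBIC))
E
```

```text
top [[356.89488127221256, 0.0, 262.3996673331007], [0.0, 356.89488127221256, 188.43607598756316], [0.0, 0.0, 1.0]] [[-0.002, 0.983, -0.185, 0.437], [-1.0, -0.008, -0.031, -0.012], [-0.031, 0.185, 0.982, 0.776], [0.0, 0.0, 0.0, 1.0]]
scene [[369.72258853882727, 0.0, 257.72836304574946], [0.0, 369.72258853882727, 192.28588108088044], [0.0, 0.0, 1.0]] [[0.468, -0.74, 0.483, 0.93], [0.884, 0.398, -0.246, -0.204], [-0.01, 0.542, 0.84, 0.718], [0.0, 0.0, 0.0, 1.0]]
wrist [[297.3186396354542, 0.0, 253.24646671381882], [0.0, 297.3186396354542, 191.90473710397583], [0.0, 0.0, 1.0]] [[-0.0, 0.959, 0.285, 0.072], [1.0, 0.0, -0.001, -0.001], [-0.001, 0.285, -0.959, -0.142], [0.0, 0.0, 0.0, 1.0]]
{'clock': 0.15, 'joints': array([-1.13200514e+00,  3.20148672e-01,  1.56536912e+00, -3.56234967e-05,
        1.25739776e+00, -2.00041807e-02]), 'qvel': array([-0.00013067, -0.00110266, -0.00421321, -0.00118331, -0.0012169 ,
       -0.00064577]), 'joint_torque': array([ 5.40298734e-04, -4.15841138e+01, -2.34346104e+01,  1.22276103e-05,
        5.94147496e-03, -1.60245150e-05]), 'ee_pos': array([ 0.25449164, -0.51523058,  0.23068484]), 'tcp_rot': array([ 9.73802068e-01,  2.27396337e-01, -1.54064113e-04, -6.43481602e-04]), 'wrist_force': array([-0.57006123,  0.14892536,  0.34906068]), 'moment': array([ 0.01520421,  0.03800849, -0.01053301]), 'finger_gap': 0.08558385178779725}
```

View pics/a.png

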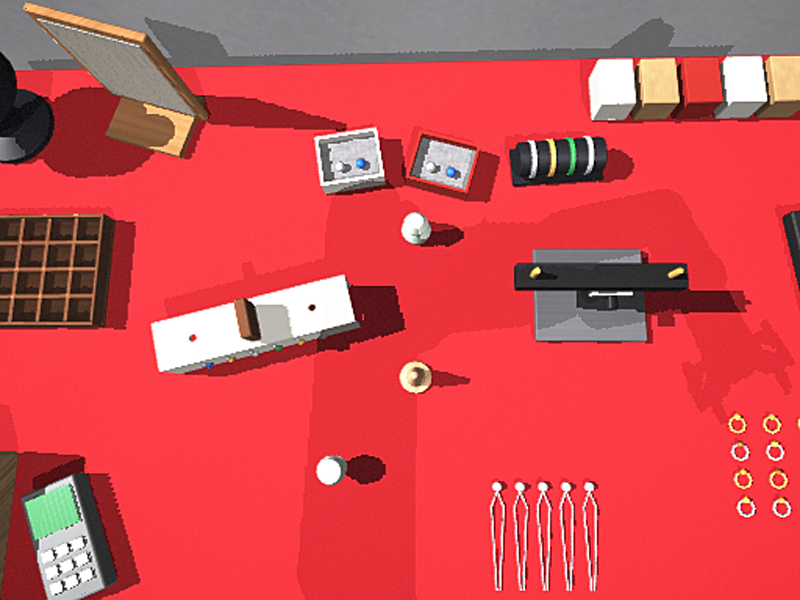

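View pics/b.png

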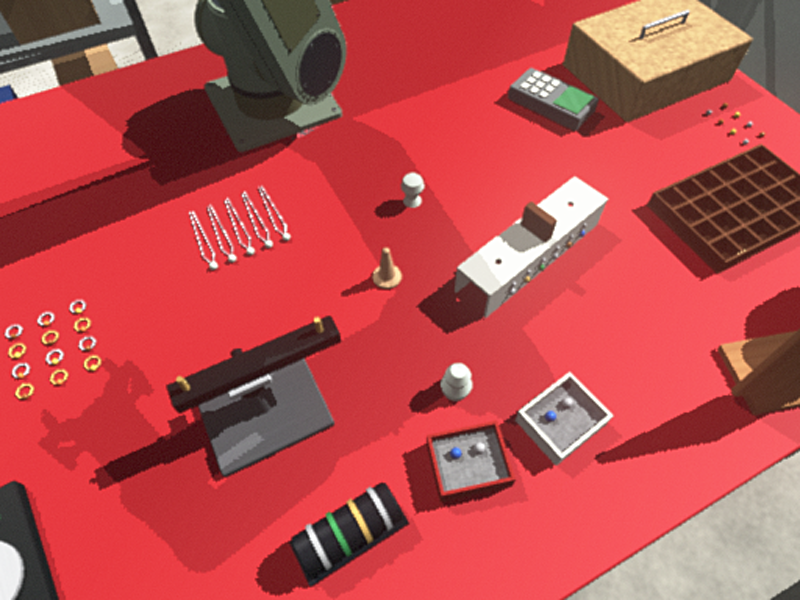

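Top view: holder at (255,323) with holes near (193,338) and (312,307), and the stand at (600,277) with pins at about (535,271) and (676,271). Both are clear of the bystanders. Next, an enlarged crop of both.

Run:
```python
import cv2,numpy as np
a=cv2.imread('pics/top0.png')
c1=cv2.resize(a[165:245,90:240],(800,427),interpolation=cv2.INTER_CUBIC)
A=cv2.resize(a[160:190,320:450],(800,185),interpolation=cv2.INTER_CUBIC)
cv2.imwrite('pics/c.png',np.vstack([c1[:400],A]))
print(800/150,800/130)
```

```text
5.333333333333333 6.153846153846154
```

View pics/c.png

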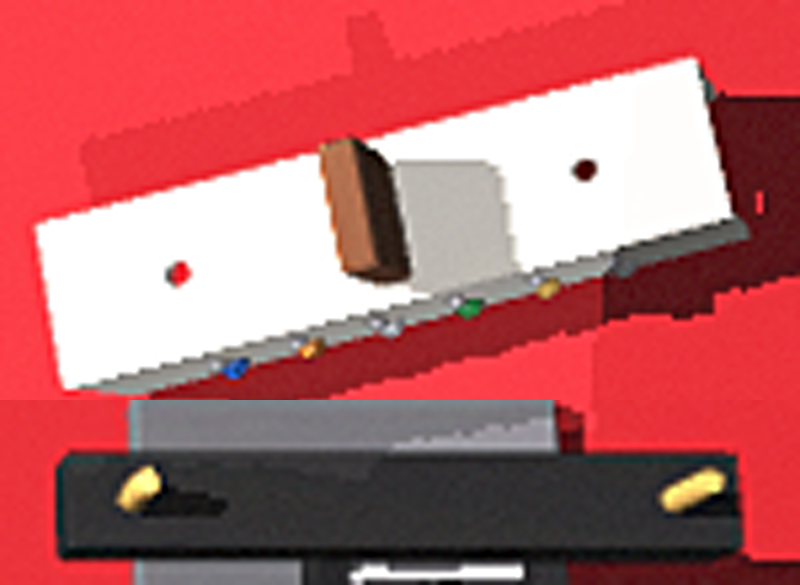

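Run:
```python
from h import *
c=lambda u,v:(90+u/5.333-.4,165+v/5.333-.4)
s=lambda u,v:(320+u/6.154-.4,160+(v-400)/6.154-.4)
H=[atz('top0',*c(*p),.061) for p in((178,273),(585,170))];print(H,np.linalg.norm(H[0]-H[1]))
C=[atz('top0',*c(*p),.061) for p in((35,225),(697,58),(733,220),(65,390))];print(C,np.mean(C,0))
d=C[0]-C[1]+C[3]-C[2]; print('ang',np.degrees(np.arctan2(d[1],d[0])), np.linalg.norm(d)/2)
d=H[0]-H[1]; print('hole ang',np.degrees(np.arctan2(d[1],d[0])))
print('grip top',np.mean([atz('top0',*c(*p),.103) for p in((321,145),(352,138),(378,275),(345,272))],0))
B=[atz('top0',*s(*p),.130) for p in((127,502),(668,498))];print('pinbase',B)
T=[atz('top0',*s(*p),.154) for p in((152,474),(715,477))];print('pintip',T,np.linalg.norm(T[0]-T[1]))
print('bar',[atz('top0',*s(*p),.130) for p in((58,453),(738,455),(742,555),(58,555))])
for p in T+H: print(proj('scene0',p))
o=cv2.imread('pics/scene0.png')
```

```text
[array([0.5175, 0.2947, 0.061 ]), array([0.5563, 0.1396, 0.061 ])] 0.15987948586357165
[array([0.5364, 0.3518, 0.061 ]), array([0.5998, 0.0974, 0.061 ]), array([0.5366, 0.0824, 0.061 ]), array([0.4734, 0.3349, 0.061 ])] [0.53655  0.216625 0.061   ]
ang 104.02294484698038 0.2612351287633422
hole ang 104.044935181985
grip top [0.53635  0.215975 0.103   ]
pinbase [array([ 0.5808, -0.135 ,  0.13  ]), array([ 0.5806, -0.2948,  0.13  ])]
pintip [array([ 0.5837, -0.138 ,  0.154 ]), array([ 0.5813, -0.2981,  0.154 ])] 0.1601179877465364
bar [array([ 0.5961, -0.1151,  0.13  ]), array([ 0.5935, -0.3165,  0.13  ]), array([ 0.5632, -0.3148,  0.13  ]), array([ 0.5648, -0.1139,  0.13  ])]
[202.7 205.4]
[114.1 243.2]
[365.5 129.9]
[319.1 166.5]
```

drive_tool --motion '[{"x": 2.72,"y": 2.49,"z": -0.2,"wz": -2.25},{"x": 2.72,"y": 2.49,"z": -0.2,"wz": -2.25},{"x": 2.72,"y": 2.49,"z": -0.2,"wz": -2.25},{"x": 2.72,"y": 2.49,"z": -0.2,"wz": -2.25},{"x": 2.72,"y": 2.49,"z": -0.2,"wz": -2.25},{"x": 2.72,"y": 2.49,"z": -0.2,"wz": -2.25},{"x": 2.72,"y": 2.49,"z": -0.2,"wz": -2.25},{"x": 2.72,"y": 2.49,"z": -0.2,"wz": -2.25},{"x": 2.72,"y": 2.49,"z": -0.2,"wz": -2.25},{"x": 2.72,"y": 2.49,"z": -0.2,"wz": -2.25},{"x": 2.72,"y": 2.49,"z": -0.2,"wz": -2.25},{"x": 2.72,"y": 2.49,"z": -0.2,"wz": -2.25}]'

```text
schema error: expected keys fingers, x, y, z, wx, wy, wz
```

drive_tool --motion '[{"x": 0},{"x": 0},{"x": 0}]'

```text
schema error: expected keys fingers, x, y, z, wx, wy, wz
```

```bash
cat >> h.py <<'E'
def st():
    s=arm.state(); y=R.from_quat(s['tcp_rot']).as_matrix(); a=np.degrees(np.arctan2(y[1,1],y[0,1]))
    print(round(s['clock'],2),'pos',np.round(s['ee_pos'],4),'jaw',round(a,2),'tilt',np.round(y[:2,2],4),'F',np.round(s['wrist_force'],1),'M',np.round(s['moment'],2),'gap',round(s['finger_gap'],4))
E
python3 - <<'E'
from h import *
st(); snap('wrist','w1')
a=cv2.imread('pics/w1.png'); cv2.imwrite('pics/w1b.png',cv2.resize(a,(800,600),interpolation=cv2.INTER_CUBIC))
for y in(-.137,-.297): print(proj('w1',[.5815,y,.154])*1.5625,proj('w1',[.5815,y,.130])*1.5625)
E
```

```text
0.15 pos [ 0.2545 -0.5152  0.2307] jaw -63.71 tilt [-0.0006  0.0012] F [-0.6  0.1  0.3] M [ 0.02  0.04 -0.01] gap 0.0856
[ 137.5     -279.84375] [ 148.75  -263.125]
[ 316.40625 -280.     ] [ 320.78125 -257.5    ]
```

View pics/w1b.png

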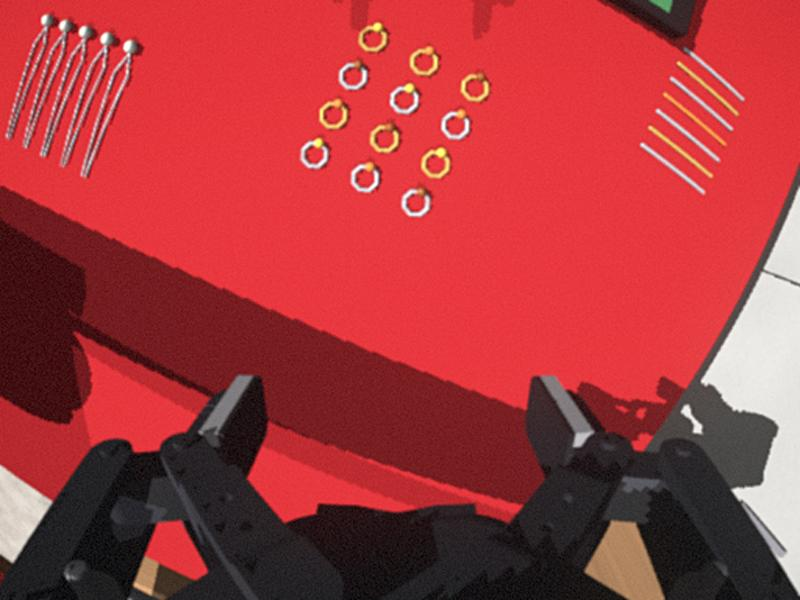

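The move was refused because each row needs every key, so the picture only shows the start pose: the fingers and the red cloth. I'm resending the move with full rows.

drive_tool --motion '[{"fingers": 1,"x": 2.72,"y": 2.49,"z": -0.2,"wx": 0,"wy": 0,"wz": -2.25},{"fingers": 1,"x": 2.72,"y": 2.49,"z": -0.2,"wx": 0,"wy": 0,"wz": -2.25},{"fingers": 1,"x": 2.72,"y": 2.49,"z": -0.2,"wx": 0,"wy": 0,"wz": -2.25},{"fingers": 1,"x": 2.72,"y": 2.49,"z": -0.2,"wx": 0,"wy": 0,"wz": -2.25},{"fingers": 1,"x": 2.72,"y": 2.49,"z": -0.2,"wx": 0,"wy": 0,"wz": -2.25},{"fingers": 1,"x": 2.72,"y": 2.49,"z": -0.2,"wx": 0,"wy": 0,"wz": -2.25},{"fingers": 1,"x": 2.72,"y": 2.49,"z": -0.2,"wx": 0,"wy": 0,"wz": -2.25},{"fingers": 1,"x": 2.72,"y": 2.49,"z": -0.2,"wx": 0,"wy": 0,"wz": -2.25},{"fingers": 1,"x": 2.72,"y": 2.49,"z": -0.2,"wx": 0,"wy": 0,"wz": -2.25},{"fingers": 1,"x": 2.72,"y": 2.49,"z": -0.2,"wx": 0,"wy": 0,"wz": -2.25},{"fingers": 1,"x": 2.72,"y": 2.49,"z": -0.2,"wx": 0,"wy": 0,"wz": -2.25},{"fingers": 1,"x": 2.72,"y": 2.49,"z": -0.2,"wx": 0,"wy": 0,"wz": -2.25}]'

```text
clock: 1.2
ee_pos: [0.5821, -0.2152, 0.2071]
tcp_rot: [1.0, -0.007, -0.0, 0.0]
wrist_force: [0.2, -1.2, -0.2]
finger_gap: 0.0852
```

drive_tool --motion '[{"fingers": 1,"x": 0,"y": 0,"z": 0,"wx": 0,"wy": 0,"wz": 0},{"fingers": 1,"x": 0,"y": 0,"z": 0,"wx": 0,"wy": 0,"wz": 0},{"fingers": 1,"x": 0,"y": 0,"z": 0,"wx": 0,"wy": 0,"wz": 0}]'

```text
clock: 1.45
ee_pos: [0.5806, -0.2168, 0.2069]
tcp_rot: [1.0, -0.006, -0.001, 0.0]
wrist_force: [0.0, 0.3, 0.1]
finger_gap: 0.0856
```

Run:
```python
from h import *
st(); snap('wrist','w1')
a=cv2.imread('pics/w1.png'); cv2.imwrite('pics/w1b.png',cv2.resize(a,(800,600),interpolation=cv2.INTER_CUBIC))
for y in(-.137,-.297): print(proj('w1',[.5815,y,.154])*1.5625,proj('w1',[.5815,y,.130])*1.5625)
```

```text
1.45 pos [ 0.5806 -0.2168  0.2069] jaw -90.66 tilt [-0.0013 -0.0002] F [0.  0.3 0.1] M [-0.04  0.02  0.  ] gap 0.0856
[225.625  328.4375] [241.09375 312.5    ]
[567.96875 324.53125] [552.1875 309.0625]
```

View pics/w1b.png

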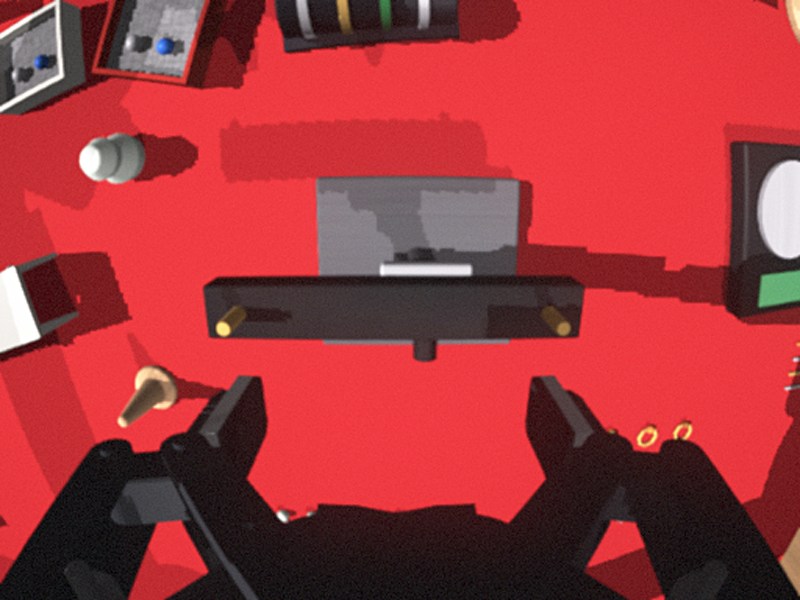

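The wrist view shows the pin tips at about (223,329) and (565,328), within 4 px of prediction. I'll read them more closely in a crop.

Run:
```python
import cv2,numpy as np
a=cv2.imread('pics/w1.png')
f=lambda x:cv2.resize(a[185:225,x:x+40],(400,400),interpolation=cv2.INTER_CUBIC)
cv2.imwrite('pics/d.png',np.hstack([f(130),f(340)]))
```

```text
(no output)
```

View pics/d.png

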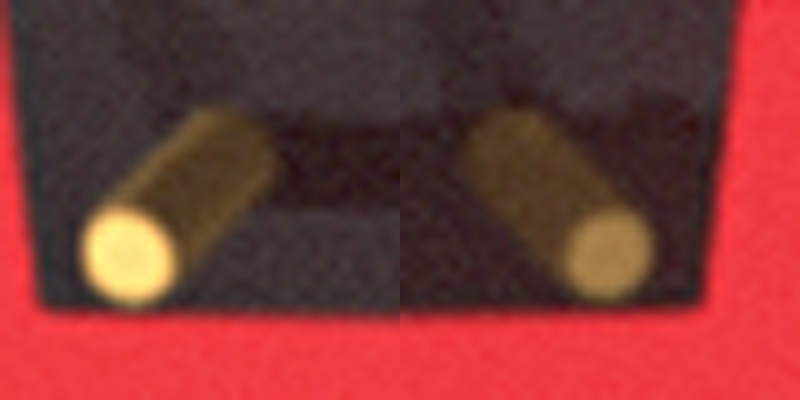

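Pin tips in the raw picture: left (142.5,210.2), right (360.4,209.8).

Run:
```python
from h import *
T=[atz('w1',142.5,210.2,.154),atz('w1',360.4,209.8,.154)]
d=T[0]-T[1];print(T,np.mean(T,0),np.linalg.norm(d),np.degrees(np.arctan2(d[1],d[0])))
# holder hole via w1? predicted grip move
print('to holder',(np.array([.5367,.217])-arm.state()['ee_pos'][:2])*100)
```

```text
[array([ 0.5815, -0.1355,  0.154 ]), array([ 0.58  , -0.2947,  0.154 ])] [ 0.58075 -0.2151   0.154  ] 0.1592070664260855 89.46016880555759
to holder [-4.35776538 43.43551072]
```

drive_tool --motion '[{"fingers": 1,"x": -0.365,"y": 3.62,"z": -0.1,"wx": 0,"wy": 0,"wz": 1.22},{"fingers": 1,"x": -0.365,"y": 3.62,"z": -0.1,"wx": 0,"wy": 0,"wz": 1.22},{"fingers": 1,"x": -0.365,"y": 3.62,"z": -0.1,"wx": 0,"wy": 0,"wz": 1.22},{"fingers": 1,"x": -0.365,"y": 3.62,"z": -0.1,"wx": 0,"wy": 0,"wz": 1.22},{"fingers": 1,"x": -0.365,"y": 3.62,"z": -0.1,"wx": 0,"wy": 0,"wz": 1.22},{"fingers": 1,"x": -0.365,"y": 3.62,"z": -0.1,"wx": 0,"wy": 0,"wz": 1.22},{"fingers": 1,"x": -0.365,"y": 3.62,"z": -0.1,"wx": 0,"wy": 0,"wz": 1.22},{"fingers": 1,"x": -0.365,"y": 3.62,"z": -0.1,"wx": 0,"wy": 0,"wz": 1.22},{"fingers": 1,"x": -0.365,"y": 3.62,"z": -0.1,"wx": 0,"wy": 0,"wz": 1.22},{"fingers": 1,"x": -0.365,"y": 3.62,"z": -0.1,"wx": 0,"wy": 0,"wz": 1.22},{"fingers": 1,"x": -0.365,"y": 3.62,"z": -0.1,"wx": 0,"wy": 0,"wz": 1.22},{"fingers": 1,"x": -0.365,"y": 3.62,"z": -0.1,"wx": 0,"wy": 0,"wz": 1.22}]'

```text
clock: 2.5
ee_pos: [0.5369, 0.2176, 0.1958]
tcp_rot: [0.993, 0.121, 0.0, 0.0]
wrist_force: [0.8, 0.4, -0.7]
finger_gap: 0.0853
```

drive_tool --motion '[{"fingers": 1,"x": 0,"y": 0,"z": 0,"wx": 0,"wy": 0,"wz": 0},{"fingers": 1,"x": 0,"y": 0,"z": 0,"wx": 0,"wy": 0,"wz": 0},{"fingers": 1,"x": 0,"y": 0,"z": 0,"wx": 0,"wy": 0,"wz": 0}]'

```text
clock: 2.75
ee_pos: [0.5372, 0.2162, 0.1955]
tcp_rot: [0.993, 0.121, -0.0, 0.0]
wrist_force: [0.4, -0.2, -0.3]
finger_gap: 0.0852
```

Run:
```python
from h import *
st(); snap('wrist','w2')
a=cv2.imread('pics/w2.png'); cv2.imwrite('pics/w2b.png',cv2.resize(a[120:300,70:430],(800,400),interpolation=cv2.INTER_CUBIC))
for p in ([.5175,.2947,.061],[.5563,.1396,.061]): print((proj('w2',p)-[70,120])*800/360)
```

```text
2.75 pos [0.5372 0.2162 0.1955] jaw -76.13 tilt [ 0.     -0.0009] F [ 0.4 -0.2 -0.3] M [-0.02  0.03 -0.  ] gap 0.0852
[225.33333333 138.66666667]
[586.         137.33333333]
```

View pics/w2b.png

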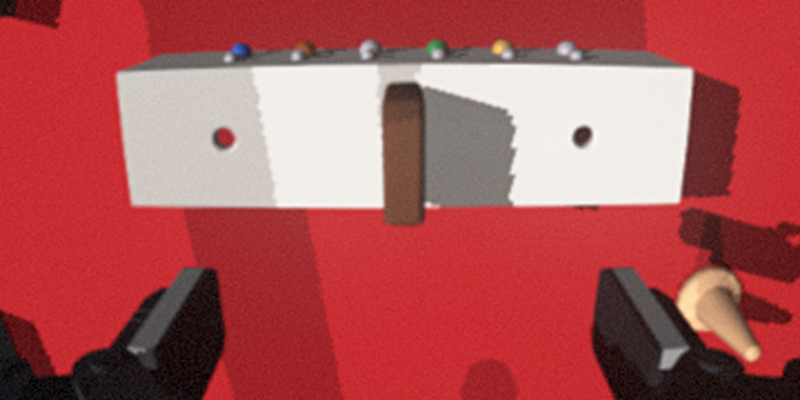

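Holes are at crop (224,139) and (582,137), within 4 px of prediction, and the grip is centred between the fingers. Descending.

drive_tool --motion '[{"fingers": 1,"x": 0,"y": 0.05,"z": -1.9,"wx": 0,"wy": 0,"wz": 0.1},{"fingers": 1,"x": 0,"y": 0.05,"z": -1.9,"wx": 0,"wy": 0,"wz": 0},{"fingers": 1,"x": 0,"y": 0,"z": -1.9,"wx": 0,"wy": 0,"wz": 0},{"fingers": 1,"x": 0,"y": 0,"z": -1.9,"wx": 0,"wy": 0,"wz": 0},{"fingers": 1,"x": 0,"y": 0,"z": -1.9,"wx": 0,"wy": 0,"wz": 0},{"fingers": 1,"x": 0,"y": 0,"z": -1.9,"wx": 0,"wy": 0,"wz": 0},{"fingers": 1,"x": 0,"y": 0,"z": -0.7,"wx": 0,"wy": 0,"wz": 0},{"fingers": 1,"x": 0,"y": 0,"z": -0.6,"wx": 0,"wy": 0,"wz": 0},{"fingers": 1,"x": 0,"y": 0,"z": 0,"wx": 0,"wy": 0,"wz": 0},{"fingers": 0.4,"x": 0,"y": 0,"z": 0,"wx": 0,"wy": 0,"wz": 0},{"fingers": 0.3,"x": 0,"y": 0,"z": 0,"wx": 0,"wy": 0,"wz": 0},{"fingers": 0.3,"x": 0,"y": 0,"z": 0,"wx": 0,"wy": 0,"wz": 0}]'

```text
clock: 3.8
ee_pos: [0.538, 0.2188, 0.0695]
tcp_rot: [0.993, 0.122, 0.001, -0.0]
wrist_force: [0.6, 0.0, -0.3]
finger_gap: 0.0517
```

drive_tool --motion '[{"fingers": 0.25,"x": 0,"y": 0,"z": 0,"wx": 0,"wy": 0,"wz": 0},{"fingers": 0.2,"x": 0,"y": 0,"z": 0,"wx": 0,"wy": 0,"wz": 0},{"fingers": 0.15,"x": 0,"y": 0,"z": 0,"wx": 0,"wy": 0,"wz": 0},{"fingers": 0,"x": 0,"y": 0,"z": 0,"wx": 0,"wy": 0,"wz": 0},{"fingers": 0,"x": 0,"y": 0,"z": 0,"wx": 0,"wy": 0,"wz": 0},{"fingers": 0,"x": 0,"y": 0,"z": 0,"wx": 0,"wy": 0,"wz": 0},{"fingers": 0,"x": 0,"y": 0,"z": 0,"wx": 0,"wy": 0,"wz": 0}]'

```text
clock: 4.38
ee_pos: [0.5376, 0.2188, 0.0689]
tcp_rot: [0.993, 0.122, 0.001, -0.0]
wrist_force: [0.1, 0.7, 5.6]
finger_gap: 0.0153
```

```bash
python3 -c "
from h import *
st()"
```

```text
4.38 pos [0.5376 0.2188 0.0689] jaw -75.97 tilt [0.0011 0.0003] F [0.1 0.7 5.6] M [-0.05  0.05  0.01] gap 0.0153
```

drive_tool --motion '[{"fingers": 0,"x": 0,"y": 0,"z": 0.5,"wx": 0,"wy": 0,"wz": 0},{"fingers": 0,"x": 0,"y": 0,"z": 1,"wx": 0,"wy": 0,"wz": 0},{"fingers": 0,"x": 0,"y": 0,"z": 2,"wx": 0,"wy": 0,"wz": 0},{"fingers": 0,"x": 0,"y": 0,"z": 2,"wx": 0,"wy": 0,"wz": 0},{"fingers": 0,"x": 0,"y": 0,"z": 2,"wx": 0,"wy": 0,"wz": 0},{"fingers": 0,"x": 0,"y": 0,"z": 2,"wx": 0,"wy": 0,"wz": 0},{"fingers": 0,"x": 0,"y": 0,"z": 2,"wx": 0,"wy": 0,"wz": 0},{"fingers": 0,"x": 0,"y": 0,"z": 2,"wx": 0,"wy": 0,"wz": 0},{"fingers": 0,"x": 0,"y": 0,"z": 2,"wx": 0,"wy": 0,"wz": 0},{"fingers": 0,"x": 0,"y": 0,"z": 1,"wx": 0,"wy": 0,"wz": 0},{"fingers": 0,"x": 0,"y": 0,"z": 0.5,"wx": 0,"wy": 0,"wz": 0},{"fingers": 0,"x": 0,"y": 0,"z": 0,"wx": 0,"wy": 0,"wz": 0}]'

```text
clock: 5.38
ee_pos: [0.5373, 0.2187, 0.239]
tcp_rot: [0.993, 0.122, 0.001, -0.0]
wrist_force: [-0.2, -0.6, -2.9]
finger_gap: 0.0152
```

Run:
```python
from h import *
st(); snap('wrist','w3')
a=cv2.imread('pics/w3.png'); cv2.imwrite('pics/w3b.png',cv2.resize(a[70:310,56:456],(800,480),interpolation=cv2.INTER_CUBIC))
```

```text
5.38 pos [0.5373 0.2187 0.239 ] jaw -75.97 tilt [0.001  0.0003] F [-0.2 -0.6 -2.9] M [-0.   -0.02 -0.02] gap 0.0152
```

View pics/w3b.png

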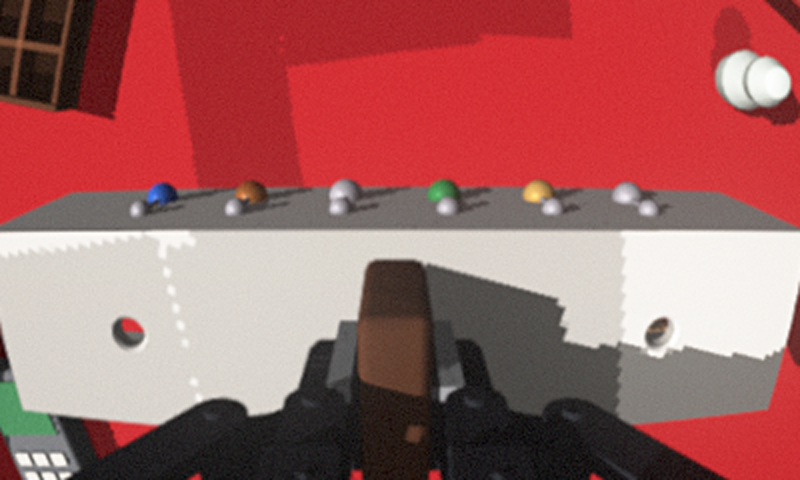

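Both holes are visible at crop (128,332) and (659,332), and the holder hangs straight in the grip.

Run:
```python
from h import *
d=np.load('pics/w3.npz'); Rm=R.from_quat(d['q']).as_matrix()
for z in (.229,.2311,.233):
    T=[atz('w3',119.8,235.8,z),atz('w3',385.3,235.8,z)]
    e=T[0]-T[1]; m=np.mean(T,0)
    print(T,np.linalg.norm(e),np.degrees(np.arctan2(e[1],e[0])),'mid in tool',Rm.T@(m-d['p']))
# pins in tool frame of w1
d=np.load('pics/w1.npz'); print(R.from_quat(d['q']).as_matrix().T@(np.array([.58075,-.2151,.154])-d['p']))
```

```text
[array([0.5168, 0.2974, 0.229 ]), array([0.5557, 0.1415, 0.229 ])] 0.16067986806068768 104.01029821105243 mid in tool [-0.00086678 -0.0009645   0.00998823]
[array([0.518 , 0.2965, 0.2311]), array([0.5564, 0.1429, 0.2311])] 0.15832725602371817 104.03624346792648 mid in tool [ 0.00011767 -0.00097696  0.00788925]
[array([0.5192, 0.2958, 0.233 ]), array([0.557 , 0.1441, 0.233 ])] 0.15633851093060855 103.99180058239904 mid in tool [ 0.0010534  -0.00100152  0.00599023]
[ 0.00018847 -0.00172535  0.05294173]
```

drive_tool --motion '[{"fingers": 0,"x": 0.18,"y": -0.7,"z": 0,"wx": 0,"wy": 0,"wz": -0.6},{"fingers": 0,"x": 0.18,"y": -1.4,"z": 0,"wx": 0,"wy": 0,"wz": -0.6},{"fingers": 0,"x": 0.18,"y": -1.96,"z": 0,"wx": 0,"wy": 0,"wz": -0.6},{"fingers": 0,"x": 0.18,"y": -1.96,"z": 0,"wx": 0,"wy": 0,"wz": -0.6},{"fingers": 0,"x": 0.18,"y": -1.96,"z": 0,"wx": 0,"wy": 0,"wz": -0.6},{"fingers": 0,"x": 0.18,"y": -1.96,"z": 0,"wx": 0,"wy": 0,"wz": -0.6},{"fingers": 0,"x": 0.18,"y": -1.96,"z": 0,"wx": 0,"wy": 0,"wz": -0.6},{"fingers": 0,"x": 0.18,"y": -1.96,"z": 0,"wx": 0,"wy": 0,"wz": -0.6},{"fingers": 0,"x": 0.18,"y": -1.96,"z": 0,"wx": 0,"wy": 0,"wz": -0.6},{"fingers": 0,"x": 0.18,"y": -1.96,"z": 0,"wx": 0,"wy": 0,"wz": -0.6},{"fingers": 0,"x": 0.18,"y": -1.96,"z": 0,"wx": 0,"wy": 0,"wz": -0.6},{"fingers": 0,"x": 0.18,"y": -1.96,"z": 0,"wx": 0,"wy": 0,"wz": -0.6}]'

```text
clock: 6.43
ee_pos: [0.5581, -0.0007, 0.2373]
tcp_rot: [0.998, 0.059, -0.001, 0.0]
wrist_force: [-0.8, 0.0, -3.7]
finger_gap: 0.0155
```

drive_tool --motion '[{"fingers": 0,"x": 0.18,"y": -1.96,"z": 0,"wx": 0,"wy": 0,"wz": -0.6},{"fingers": 0,"x": 0.18,"y": -1.96,"z": 0,"wx": 0,"wy": 0,"wz": -0.6},{"fingers": 0,"x": 0.18,"y": -1.96,"z": 0,"wx": 0,"wy": 0,"wz": -0.6},{"fingers": 0,"x": 0.18,"y": -1.96,"z": 0,"wx": 0,"wy": 0,"wz": -0.6},{"fingers": 0,"x": 0.18,"y": -1.96,"z": 0,"wx": 0,"wy": 0,"wz": -0.6},{"fingers": 0,"x": 0.18,"y": -1.96,"z": 0,"wx": 0,"wy": 0,"wz": -0.6},{"fingers": 0,"x": 0.18,"y": -1.96,"z": 0,"wx": 0,"wy": 0,"wz": -0.6},{"fingers": 0,"x": 0.18,"y": -1.96,"z": 0,"wx": 0,"wy": 0,"wz": -0.6},{"fingers": 0,"x": 0.18,"y": -1.96,"z": 0,"wx": 0,"wy": 0,"wz": -0.6},{"fingers": 0,"x": 0.18,"y": -1.96,"z": 0,"wx": 0,"wy": 0,"wz": -0.6},{"fingers": 0,"x": 0.18,"y": -1.4,"z": 0,"wx": 0,"wy": 0,"wz": -0.6},{"fingers": 0,"x": 0.18,"y": -0.7,"z": 0,"wx": 0,"wy": 0,"wz": -0.6}]'

```text
clock: 7.43
ee_pos: [0.5796, -0.218, 0.2373]
tcp_rot: [1.0, -0.005, -0.001, 0.0]
wrist_force: [0.5, 0.5, -2.7]
finger_gap: 0.0157
```

drive_tool --motion '[{"fingers": 0,"x": 0,"y": 0,"z": 0,"wx": 0,"wy": 0,"wz": 0},{"fingers": 0,"x": 0,"y": 0,"z": 0,"wx": 0,"wy": 0,"wz": 0},{"fingers": 0,"x": 0,"y": 0,"z": 0,"wx": 0,"wy": 0,"wz": 0}]'

```text
clock: 7.68
ee_pos: [0.5802, -0.2145, 0.2382]
tcp_rot: [1.0, -0.003, -0.0, -0.0]
wrist_force: [-0.1, 0.9, -2.8]
finger_gap: 0.0153
```

```bash
python3 -c "
from h import *
st()"
```

```text
7.68 pos [ 0.5802 -0.2145  0.2382] jaw -90.34 tilt [-0.0006  0.0008] F [-0.1  0.9 -2.8] M [-0.02 -0.03 -0.05] gap 0.0153
```

drive_tool --motion '[{"fingers": 0,"x": 0.08,"y": -0.1,"z": -0.6,"wx": 0,"wy": 0,"wz": -0.2},{"fingers": 0,"x": 0,"y": 0,"z": -0.8,"wx": 0,"wy": 0,"wz": 0},{"fingers": 0,"x": 0,"y": 0,"z": -0.8,"wx": 0,"wy": 0,"wz": 0},{"fingers": 0,"x": 0,"y": 0,"z": -0.8,"wx": 0,"wy": 0,"wz": 0},{"fingers": 0,"x": 0,"y": 0,"z": -0.8,"wx": 0,"wy": 0,"wz": 0},{"fingers": 0,"x": 0,"y": 0,"z": -0.6,"wx": 0,"wy": 0,"wz": 0},{"fingers": 0,"x": 0,"y": 0,"z": -0.4,"wx": 0,"wy": 0,"wz": 0},{"fingers": 0,"x": 0,"y": 0,"z": -0.4,"wx": 0,"wy": 0,"wz": 0},{"fingers": 0,"x": 0,"y": 0,"z": 0,"wx": 0,"wy": 0,"wz": 0},{"fingers": 0,"x": 0,"y": 0,"z": 0,"wx": 0,"wy": 0,"wz": 0}]'

```text
clock: 8.52
ee_pos: [0.5813, -0.2164, 0.1863]
tcp_rot: [1.0, -0.005, 0.0, 0.0]
wrist_force: [0.2, -0.6, -3.0]
finger_gap: 0.0149
```

drive_tool --motion '[{"fingers": 0,"x": 0,"y": 0,"z": 0,"wx": 0,"wy": 0,"wz": 0},{"fingers": 0,"x": 0,"y": 0,"z": 0,"wx": 0,"wy": 0,"wz": 0}]'

```text
clock: 8.68
ee_pos: [0.5815, -0.2165, 0.1868]
tcp_rot: [1.0, -0.005, 0.0, 0.0]
wrist_force: [-0.2, 1.2, -3.0]
finger_gap: 0.0153
```

Run:
```python
from h import *
st(); snap('wrist','w4');st(); snap('top','top4');snap('scene','scene4'); st()
a=cv2.imread('pics/w4.png');t=cv2.imread('pics/top4.png');s=cv2.imread('pics/scene4.png')
r=lambda i,y,x,h,w,W,H:cv2.resize(i[y:y+h,x:x+w],(W,H),interpolation=cv2.INTER_CUBIC)
up=np.hstack([r(a,210,95,50,66,400,300),r(a,210,350,50,66,400,300)])
lo=np.hstack([r(t,135,315,105,140,400,300),r(s,170,85,105,140,400,300)])
cv2.imwrite('pics/e.png',np.vstack([up,lo]))
```

```text
8.68 pos [ 0.5815 -0.2165  0.1868] jaw -90.58 tilt [ 0.001  -0.0005] F [-0.2  1.2 -3. ] M [0.01 0.04 0.06] gap 0.0153
8.73 pos [ 0.5815 -0.2165  0.1868] jaw -90.57 tilt [ 0.0009 -0.0005] F [ 0.1  0.  -3.8] M [-0.01  0.    0.  ] gap 0.0154
8.83 pos [ 0.5814 -0.2164  0.1867] jaw -90.57 tilt [ 0.0006 -0.0003] F [-0.4  1.  -3.6] M [-0.01  0.01 -0.04] gap 0.0152
```

View pics/e.png

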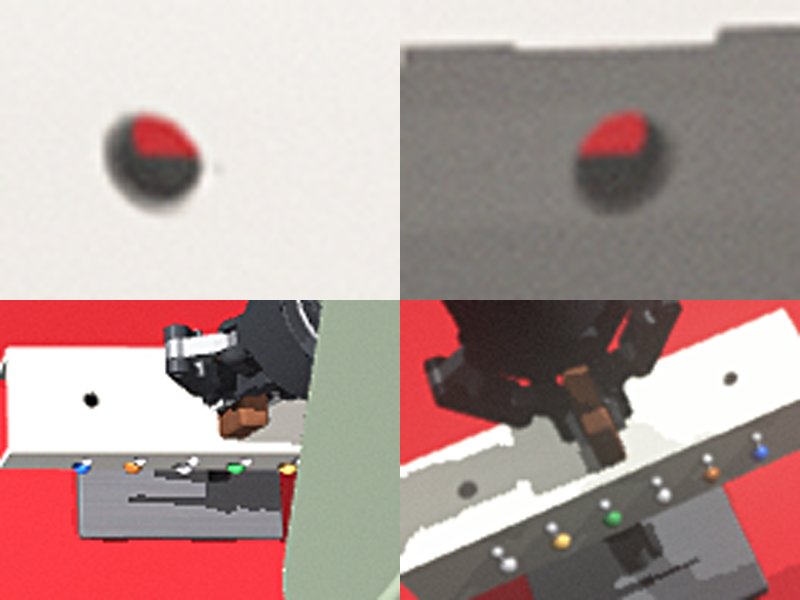

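Both holes are clear of the pins' line of sight, with red cloth visible through them. The scene view shows both holes and the top view shows the left one, so I'll compare each camera's hole positions with its own pin positions.

Run:
```python
from h import *
z=.1867-.0079
# wrist holes
L=(95+153/6.06-.4,210+162/6-.4);Rr=(350+221/6.06-.4,210+160/6-.4)
T=[atz('w4',*L,z),atz('w4',*Rr,z)];e=T[0]-T[1];print('wrist holes',T,np.mean(T,0),np.linalg.norm(e),np.degrees(np.arctan2(e[1],e[0])))
S=[atz('scene4',200.1,197,z),atz('scene4',108.5,236.1,z)];e=S[0]-S[1];print('scene holes',S,np.mean(S,0),np.linalg.norm(e),np.degrees(np.arctan2(e[1],e[0])))
print('top hole L',atz('top4',346.5,169.6,z))
# scene pins by colour
a=cv2.imread('pics/scene0.png').astype(int); m=((a[...,1]-a[...,0]>50)&(a[...,2]-a[...,1]<90)&(a[...,2]>120)).astype(np.uint8)
n,l,s,c=cv2.connectedComponentsWithStats(m)
for i in range(1,n):
    x,y,w,h,A=s[i]
    if 100<x<225 and 195<y<260:
        ys,xs=np.where(l==i); k=ys<=y+2; print('pin',x,y,w,h,A,c[i]); print(atz('scene0',*c[i],.142+.0), 'pred tip mid etc')
for P in ([.581,-.1355],[.580,-.295]): print(proj('scene0',[*P,.154]),proj('scene0',[*P,.130]))
```

```text
wrist holes [array([ 0.5818, -0.1364,  0.1788]), array([ 0.5803, -0.2955,  0.1788])] [ 0.58105 -0.21595  0.1788 ] 0.1591070708673879 89.45982952258004
scene holes [array([ 0.5813, -0.1383,  0.1788]), array([ 0.58  , -0.2985,  0.1788])] [ 0.58065 -0.2184   0.1788 ] 0.1602052745698468 89.5350631805598
top hole L [ 0.5814 -0.1368  0.1788]
pin 201 203 4 4 13 [202.46153846 204.38461538]
[ 0.5742 -0.1362  0.142 ] pred tip mid etc
pin 205 208 1 2 2 [205.  208.5]
[ 0.5843 -0.1356  0.142 ] pred tip mid etc
pin 113 241 8 8 24 [116.83333333 244.        ]
[ 0.5776 -0.2965  0.142 ] pred tip mid etc
[203.4 203.7] [205.2 210.4]
[115.7 241.8] [120.3 247.7]
```

drive_tool --motion '[{"fingers": 0,"x": -0.02,"y": 0.06,"z": -0.2,"wx": 0,"wy": 0,"wz": 0},{"fingers": 0,"x": 0,"y": 0,"z": -0.3,"wx": 0,"wy": 0,"wz": 0},{"fingers": 0,"x": 0,"y": 0,"z": -0.3,"wx": 0,"wy": 0,"wz": 0},{"fingers": 0,"x": 0,"y": 0,"z": -0.3,"wx": 0,"wy": 0,"wz": 0},{"fingers": 0,"x": 0,"y": 0,"z": -0.2,"wx": 0,"wy": 0,"wz": 0},{"fingers": 0,"x": 0,"y": 0,"z": -0.15,"wx": 0,"wy": 0,"wz": 0},{"fingers": 0,"x": 0,"y": 0,"z": -0.1,"wx": 0,"wy": 0,"wz": 0},{"fingers": 0,"x": 0,"y": 0,"z": 0,"wx": 0,"wy": 0,"wz": 0},{"fingers": 0,"x": 0,"y": 0,"z": 0,"wx": 0,"wy": 0,"wz": 0}]'

```text
clock: 9.58
ee_pos: [0.5811, -0.2158, 0.1709]
tcp_rot: [1.0, -0.005, 0.0, 0.0]
wrist_force: [-0.1, -0.3, -2.7]
finger_gap: 0.0149
```

drive_tool --motion '[{"fingers": 0,"x": 0,"y": 0,"z": -0.05,"wx": 0,"wy": 0,"wz": 0},{"fingers": 0,"x": 0,"y": 0,"z": -0.05,"wx": 0,"wy": 0,"wz": 0},{"fingers": 0,"x": 0,"y": 0,"z": -0.05,"wx": 0,"wy": 0,"wz": 0},{"fingers": 0,"x": 0,"y": 0,"z": -0.05,"wx": 0,"wy": 0,"wz": 0},{"fingers": 0,"x": 0,"y": 0,"z": 0,"wx": 0,"wy": 0,"wz": 0},{"fingers": 0,"x": 0,"y": 0,"z": 0,"wx": 0,"wy": 0,"wz": 0}]'

```text
clock: 10.08
ee_pos: [0.581, -0.2157, 0.1688]
tcp_rot: [1.0, -0.005, -0.0, 0.0]
wrist_force: [0.6, -0.6, -2.7]
finger_gap: 0.0154
```

drive_tool --motion '[{"fingers": 0,"x": 0,"y": 0,"z": -0.05,"wx": 0,"wy": 0,"wz": 0},{"fingers": 0,"x": 0,"y": 0,"z": -0.05,"wx": 0,"wy": 0,"wz": 0},{"fingers": 0,"x": 0,"y": 0,"z": 0,"wx": 0,"wy": 0,"wz": 0},{"fingers": 0,"x": 0,"y": 0,"z": 0,"wx": 0,"wy": 0,"wz": 0}]'

```text
clock: 10.42
ee_pos: [0.581, -0.2158, 0.1678]
tcp_rot: [1.0, -0.005, -0.0, 0.0]
wrist_force: [0.4, -0.4, -2.6]
finger_gap: 0.0154
```

```bash
python3 -c "
from h import *
st()"
```

```text
10.42 pos [ 0.581  -0.2158  0.1678] jaw -90.57 tilt [-0.0001 -0.0001] F [ 0.4 -0.4 -2.6] M [-0.    0.    0.03] gap 0.0154
```

Still free. Continuing in 1 mm steps.

drive_tool --motion '[{"fingers": 0,"x": 0,"y": 0,"z": -0.05,"wx": 0,"wy": 0,"wz": 0},{"fingers": 0,"x": 0,"y": 0,"z": -0.05,"wx": 0,"wy": 0,"wz": 0},{"fingers": 0,"x": 0,"y": 0,"z": 0,"wx": 0,"wy": 0,"wz": 0},{"fingers": 0,"x": 0,"y": 0,"z": 0,"wx": 0,"wy": 0,"wz": 0}]'

```text
clock: 10.75
ee_pos: [0.581, -0.2157, 0.1668]
tcp_rot: [1.0, -0.005, -0.0, 0.0]
wrist_force: [0.2, 0.5, -3.8]
finger_gap: 0.0153
```

drive_tool --motion '[{"fingers": 0,"x": 0,"y": 0,"z": -0.05,"wx": 0,"wy": 0,"wz": 0},{"fingers": 0,"x": 0,"y": 0,"z": -0.05,"wx": 0,"wy": 0,"wz": 0},{"fingers": 0,"x": 0,"y": 0,"z": 0,"wx": 0,"wy": 0,"wz": 0},{"fingers": 0,"x": 0,"y": 0,"z": 0,"wx": 0,"wy": 0,"wz": 0}]'

```text
clock: 11.08
ee_pos: [0.581, -0.2157, 0.1658]
tcp_rot: [1.0, -0.005, -0.0, 0.0]
wrist_force: [-0.5, 0.1, -3.6]
finger_gap: 0.0153
```

```bash
python3 -c "
from h import *
st()"
```

```text
11.08 pos [ 0.581  -0.2157  0.1658] jaw -90.57 tilt [-0.0001 -0.    ] F [-0.5  0.1 -3.6] M [-0.   -0.02  0.  ] gap 0.0153
```

drive_tool --motion '[{"fingers": 0,"x": 0,"y": 0,"z": -0.05,"wx": 0,"wy": 0,"wz": 0},{"fingers": 0,"x": 0,"y": 0,"z": -0.05,"wx": 0,"wy": 0,"wz": 0},{"fingers": 0,"x": 0,"y": 0,"z": -0.05,"wx": 0,"wy": 0,"wz": 0},{"fingers": 0,"x": 0,"y": 0,"z": 0,"wx": 0,"wy": 0,"wz": 0},{"fingers": 0,"x": 0,"y": 0,"z": 0,"wx": 0,"wy": 0,"wz": 0}]'

```text
clock: 11.5
ee_pos: [0.581, -0.2157, 0.1643]
tcp_rot: [1.0, -0.005, -0.0, 0.0]
wrist_force: [-0.1, -0.2, -2.2]
finger_gap: 0.015
```

drive_tool --motion '[{"fingers": 0,"x": 0,"y": 0,"z": -0.05,"wx": 0,"wy": 0,"wz": 0},{"fingers": 0,"x": 0,"y": 0,"z": -0.05,"wx": 0,"wy": 0,"wz": 0},{"fingers": 0,"x": 0,"y": 0,"z": -0.05,"wx": 0,"wy": 0,"wz": 0},{"fingers": 0,"x": 0,"y": 0,"z": 0,"wx": 0,"wy": 0,"wz": 0},{"fingers": 0,"x": 0,"y": 0,"z": 0,"wx": 0,"wy": 0,"wz": 0}]'

```text
clock: 11.92
ee_pos: [0.581, -0.2157, 0.1628]
tcp_rot: [1.0, -0.005, -0.0, 0.0]
wrist_force: [-0.4, -0.1, -3.0]
finger_gap: 0.0152
```

Run:
```python
from h import *
st(); snap('wrist','w5'); snap('scene','scene5')
a=cv2.imread('pics/w5.png');s=cv2.imread('pics/scene5.png')
r=lambda i,y,x,h,w,W,H:cv2.resize(i[y:y+h,x:x+w],(W,H),interpolation=cv2.INTER_CUBIC)
up=np.hstack([r(a,210,95,50,66,400,300),r(a,210,350,50,66,400,300)])
lo=np.hstack([r(s,192,185,22,30,400,300),r(s,230,95,22,30,400,300)])
cv2.imwrite('pics/f.png',np.vstack([up,lo]))
```

```text
11.92 pos [ 0.581  -0.2157  0.1628] jaw -90.57 tilt [-0.0001 -0.    ] F [-0.4 -0.1 -3. ] M [-0.04 -0.02 -0.05] gap 0.0152
```

View pics/f.png

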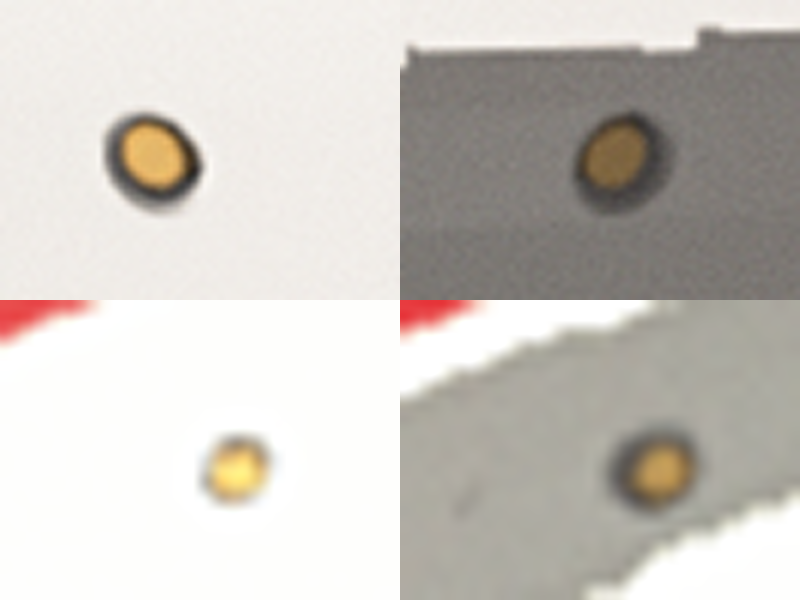

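Both brass tips are visible inside the two holes, roughly centred; the right one sits about 0.5 mm towards +y. I'll nudge +y 0.3 mm and keep descending.

drive_tool --motion '[{"fingers": 0,"x": 0.01,"y": 0.03,"z": -0.05,"wx": 0,"wy": 0,"wz": 0},{"fingers": 0,"x": 0,"y": 0,"z": -0.05,"wx": 0,"wy": 0,"wz": 0},{"fingers": 0,"x": 0,"y": 0,"z": -0.05,"wx": 0,"wy": 0,"wz": 0},{"fingers": 0,"x": 0,"y": 0,"z": -0.05,"wx": 0,"wy": 0,"wz": 0},{"fingers": 0,"x": 0,"y": 0,"z": -0.05,"wx": 0,"wy": 0,"wz": 0},{"fingers": 0,"x": 0,"y": 0,"z": -0.05,"wx": 0,"wy": 0,"wz": 0},{"fingers": 0,"x": 0,"y": 0,"z": 0,"wx": 0,"wy": 0,"wz": 0}]'

```text
clock: 12.6
ee_pos: [0.5811, -0.2154, 0.1597]
tcp_rot: [1.0, -0.005, -0.0, -0.0]
wrist_force: [-0.4, -0.2, -3.5]
finger_gap: 0.0152
```

drive_tool --motion '[{"fingers": 0,"x": 0,"y": 0,"z": -0.05,"wx": 0,"wy": 0,"wz": 0},{"fingers": 0,"x": 0,"y": 0,"z": -0.05,"wx": 0,"wy": 0,"wz": 0},{"fingers": 0,"x": 0,"y": 0,"z": -0.05,"wx": 0,"wy": 0,"wz": 0},{"fingers": 0,"x": 0,"y": 0,"z": -0.05,"wx": 0,"wy": 0,"wz": 0},{"fingers": 0,"x": 0,"y": 0,"z": -0.05,"wx": 0,"wy": 0,"wz": 0},{"fingers": 0,"x": 0,"y": 0,"z": -0.05,"wx": 0,"wy": 0,"wz": 0},{"fingers": 0,"x": 0,"y": 0,"z": 0,"wx": 0,"wy": 0,"wz": 0}]'

```text
clock: 13.18
ee_pos: [0.5811, -0.2154, 0.1567]
tcp_rot: [1.0, -0.005, -0.0, 0.0]
wrist_force: [0.1, 1.1, -4.3]
finger_gap: 0.0152
```

drive_tool --motion '[{"fingers": 0,"x": 0,"y": 0,"z": -0.05,"wx": 0,"wy": 0,"wz": 0},{"fingers": 0,"x": 0,"y": 0,"z": -0.05,"wx": 0,"wy": 0,"wz": 0},{"fingers": 0,"x": 0,"y": 0,"z": -0.05,"wx": 0,"wy": 0,"wz": 0},{"fingers": 0,"x": 0,"y": 0,"z": -0.05,"wx": 0,"wy": 0,"wz": 0},{"fingers": 0,"x": 0,"y": 0,"z": -0.05,"wx": 0,"wy": 0,"wz": 0},{"fingers": 0,"x": 0,"y": 0,"z": -0.05,"wx": 0,"wy": 0,"wz": 0},{"fingers": 0,"x": 0,"y": 0,"z": 0,"wx": 0,"wy": 0,"wz": 0}]'

```text
clock: 13.77
ee_pos: [0.5811, -0.2154, 0.1537]
tcp_rot: [1.0, -0.005, -0.0, 0.0]
wrist_force: [0.3, -0.2, -3.2]
finger_gap: 0.0153
```

```bash
python3 -c "
from h import *
st()"
```

```text
13.77 pos [ 0.5811 -0.2154  0.1537] jaw -90.58 tilt [-0.0002 -0.    ] F [ 0.3 -0.2 -3.2] M [-0.01  0.01  0.  ] gap 0.0153
```

drive_tool --motion '[{"fingers": 0,"x": 0,"y": 0,"z": -0.05,"wx": 0,"wy": 0,"wz": 0},{"fingers": 0,"x": 0,"y": 0,"z": -0.05,"wx": 0,"wy": 0,"wz": 0},{"fingers": 0,"x": 0,"y": 0,"z": -0.05,"wx": 0,"wy": 0,"wz": 0},{"fingers": 0,"x": 0,"y": 0,"z": -0.05,"wx": 0,"wy": 0,"wz": 0},{"fingers": 0,"x": 0,"y": 0,"z": -0.05,"wx": 0,"wy": 0,"wz": 0},{"fingers": 0,"x": 0,"y": 0,"z": -0.05,"wx": 0,"wy": 0,"wz": 0},{"fingers": 0,"x": 0,"y": 0,"z": 0,"wx": 0,"wy": 0,"wz": 0}]'

```text
clock: 14.35
ee_pos: [0.5811, -0.2154, 0.1507]
tcp_rot: [1.0, -0.005, -0.0, -0.0]
wrist_force: [-0.3, -0.1, -3.5]
finger_gap: 0.0152
```

drive_tool --motion '[{"fingers": 0,"x": 0,"y": 0,"z": -0.05,"wx": 0,"wy": 0,"wz": 0},{"fingers": 0,"x": 0,"y": 0,"z": -0.05,"wx": 0,"wy": 0,"wz": 0},{"fingers": 0,"x": 0,"y": 0,"z": -0.05,"wx": 0,"wy": 0,"wz": 0},{"fingers": 0,"x": 0,"y": 0,"z": -0.05,"wx": 0,"wy": 0,"wz": 0},{"fingers": 0,"x": 0,"y": 0,"z": -0.05,"wx": 0,"wy": 0,"wz": 0},{"fingers": 0,"x": 0,"y": 0,"z": -0.05,"wx": 0,"wy": 0,"wz": 0},{"fingers": 0,"x": 0,"y": 0,"z": 0,"wx": 0,"wy": 0,"wz": 0}]'

```text
clock: 14.93
ee_pos: [0.5811, -0.2154, 0.1477]
tcp_rot: [1.0, -0.005, -0.0, 0.0]
wrist_force: [-0.9, 0.0, -3.6]
finger_gap: 0.0155
```

drive_tool --motion '[{"fingers": 0,"x": 0,"y": 0,"z": -0.05,"wx": 0,"wy": 0,"wz": 0},{"fingers": 0,"x": 0,"y": 0,"z": -0.05,"wx": 0,"wy": 0,"wz": 0},{"fingers": 0,"x": 0,"y": 0,"z": -0.05,"wx": 0,"wy": 0,"wz": 0},{"fingers": 0,"x": 0,"y": 0,"z": -0.05,"wx": 0,"wy": 0,"wz": 0},{"fingers": 0,"x": 0,"y": 0,"z": 0,"wx": 0,"wy": 0,"wz": 0},{"fingers": 0,"x": 0,"y": 0,"z": 0,"wx": 0,"wy": 0,"wz": 0}]'

```text
clock: 15.43
ee_pos: [0.5811, -0.2154, 0.1458]
tcp_rot: [1.0, -0.005, -0.0, 0.0]
wrist_force: [-0.4, 0.6, -3.6]
finger_gap: 0.0153
```

```bash
python3 -c "
from h import *
st()"
```

```text
15.43 pos [ 0.5811 -0.2154  0.1458] jaw -90.57 tilt [-0.0001 -0.0001] F [-0.4  0.6 -3.6] M [ 0.01 -0.02  0.04] gap 0.0153
```

drive_tool --motion '[{"fingers": 0,"x": 0,"y": 0,"z": -0.05,"wx": 0,"wy": 0,"wz": 0},{"fingers": 0,"x": 0,"y": 0,"z": -0.05,"wx": 0,"wy": 0,"wz": 0},{"fingers": 0,"x": 0,"y": 0,"z": -0.05,"wx": 0,"wy": 0,"wz": 0},{"fingers": 0,"x": 0,"y": 0,"z": 0,"wx": 0,"wy": 0,"wz": 0},{"fingers": 0,"x": 0,"y": 0,"z": 0,"wx": 0,"wy": 0,"wz": 0}]'

```text
clock: 15.85
ee_pos: [0.5811, -0.2154, 0.1443]
tcp_rot: [1.0, -0.005, -0.0, 0.0]
wrist_force: [0.0, 0.5, -3.2]
finger_gap: 0.0151
```

drive_tool --motion '[{"fingers": 0,"x": 0,"y": 0,"z": -0.05,"wx": 0,"wy": 0,"wz": 0},{"fingers": 0,"x": 0,"y": 0,"z": -0.05,"wx": 0,"wy": 0,"wz": 0},{"fingers": 0,"x": 0,"y": 0,"z": 0,"wx": 0,"wy": 0,"wz": 0},{"fingers": 0,"x": 0,"y": 0,"z": 0,"wx": 0,"wy": 0,"wz": 0}]'

```text
clock: 16.18
ee_pos: [0.5813, -0.2155, 0.1436]
tcp_rot: [1.0, -0.005, 0.0, 0.0]
wrist_force: [-0.9, -0.0, -0.4]
finger_gap: 0.0157
```

Contact came at the expected height, 0.1436, and the holder's weight is now on the bar. I'll go 0.5 mm further and check.

drive_tool --motion '[{"fingers": 0,"x": 0,"y": 0,"z": -0.05,"wx": 0,"wy": 0,"wz": 0},{"fingers": 0,"x": 0,"y": 0,"z": 0,"wx": 0,"wy": 0,"wz": 0},{"fingers": 0,"x": 0,"y": 0,"z": 0,"wx": 0,"wy": 0,"wz": 0},{"fingers": 0,"x": 0,"y": 0,"z": 0,"wx": 0,"wy": 0,"wz": 0}]'

```text
clock: 16.52
ee_pos: [0.5813, -0.2155, 0.1431]
tcp_rot: [1.0, -0.005, 0.0, 0.0]
wrist_force: [-0.5, 0.6, 0.4]
finger_gap: 0.0153
```

```bash
python3 -c "
from h import *
st()"
```

```text
16.52 pos [ 0.5813 -0.2155  0.1431] jaw -90.57 tilt [ 0.0004 -0.0002] F [-0.5  0.6  0.4] M [ 0.06  0.08 -0.01] gap 0.0153
```

drive_tool --motion '[{"fingers": 0.25,"x": 0,"y": 0,"z": 0,"wx": 0,"wy": 0,"wz": 0},{"fingers": 0.3,"x": 0,"y": 0,"z": 0,"wx": 0,"wy": 0,"wz": 0},{"fingers": 0.4,"x": 0,"y": 0,"z": 0,"wx": 0,"wy": 0,"wz": 0},{"fingers": 0.5,"x": 0,"y": 0,"z": 0,"wx": 0,"wy": 0,"wz": 0},{"fingers": 0.5,"x": 0,"y": 0,"z": 0,"wx": 0,"wy": 0,"wz": 0},{"fingers": 0.5,"x": 0,"y": 0,"z": 0,"wx": 0,"wy": 0,"wz": 0},{"fingers": 0.5,"x": 0,"y": 0,"z": 0,"wx": 0,"wy": 0,"wz": 0}]'

```text
clock: 17.1
ee_pos: [0.5812, -0.2155, 0.1428]
tcp_rot: [1.0, -0.005, 0.0, 0.0]
wrist_force: [0.8, 0.3, -0.1]
finger_gap: 0.0427
```

drive_tool --motion '[{"fingers": 0.5,"x": 0,"y": 0,"z": 0.3,"wx": 0,"wy": 0,"wz": 0},{"fingers": 0.5,"x": 0,"y": 0,"z": 0.7,"wx": 0,"wy": 0,"wz": 0},{"fingers": 0.5,"x": 0,"y": 0,"z": 1,"wx": 0,"wy": 0,"wz": 0},{"fingers": 0.5,"x": 0,"y": 0,"z": 1.5,"wx": 0,"wy": 0,"wz": 0},{"fingers": 0.5,"x": 0,"y": 0,"z": 1.5,"wx": 0,"wy": 0,"wz": 0},{"fingers": 0.5,"x": 0,"y": 0,"z": 1.5,"wx": 0,"wy": 0,"wz": 0},{"fingers": 0.5,"x": 0,"y": 0,"z": 1.5,"wx": 0,"wy": 0,"wz": 0},{"fingers": 0.5,"x": 0,"y": 0,"z": 1.5,"wx": 0,"wy": 0,"wz": 0},{"fingers": 0.5,"x": 0,"y": 0,"z": 1.5,"wx": 0,"wy": 0,"wz": 0},{"fingers": 0.5,"x": -2,"y": 0,"z": 1,"wx": 0,"wy": 0,"wz": 0},{"fingers": 0.5,"x": -3,"y": 0,"z": 1,"wx": 0,"wy": 0,"wz": 0},{"fingers": 0.5,"x": -3,"y": 0,"z": 1,"wx": 0,"wy": 0,"wz": 0}]'

```text
clock: 18.1
ee_pos: [0.5007, -0.2154, 0.2842]
tcp_rot: [1.0, -0.005, 0.001, 0.0]
wrist_force: [-0.1, -1.0, -0.5]
finger_gap: 0.0427
```

drive_tool --motion '[{"fingers": 0.5,"x": -2,"y": 0,"z": 1,"wx": 0,"wy": 0,"wz": 0},{"fingers": 0.5,"x": 0,"y": 0,"z": 0,"wx": 0,"wy": 0,"wz": 0},{"fingers": 0.5,"x": 0,"y": 0,"z": 0,"wx": 0,"wy": 0,"wz": 0},{"fingers": 0.5,"x": 0,"y": 0,"z": 0,"wx": 0,"wy": 0,"wz": 0}]'

```text
clock: 18.43
ee_pos: [0.4818, -0.2155, 0.2934]
tcp_rot: [1.0, -0.005, 0.001, 0.0]
wrist_force: [0.3, -0.4, -0.2]
finger_gap: 0.0424
```

Run:
```python
from h import *
st(); snap('scene','scene6'); snap('wrist','w6')
a=cv2.imread('pics/w6.png');s=cv2.imread('pics/scene6.png')
cv2.imwrite('pics/g.png',np.hstack([cv2.resize(s[60:384,40:440],(440,356)),cv2.resize(a[:,:360],(334,356))]))
```

```text
18.43 pos [ 0.4818 -0.2155  0.2934] jaw -90.58 tilt [ 0.0017 -0.0006] F [ 0.3 -0.4 -0.2] M [-0.    0.05 -0.01] gap 0.0424
```

View pics/g.png

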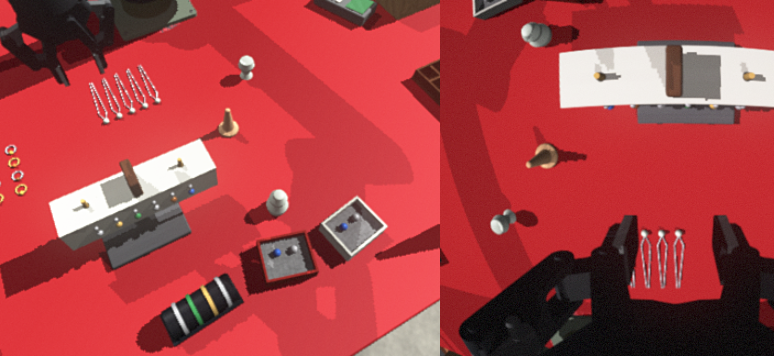

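The holder sits level on the bar with both pins standing up through its holes (at (85,204) and (180,163) in the scene half). The gripper is clear and the other goods look unmoved. Handing in.

```bash
python3 -c "
from h import *
print(workorder.finish_job())"
```

```text
the job is handed in; nothing more can be done
None
```

The white earring holder is hanging on the stand, with both brass pins through its holes and its top plate down on the crossbar. I handed the job in at about 18.5 s of the 64 s allowed.

- **How it went:** I picked it up by the wooden grip and aligned it from wrist-camera readings of the pins and holes. I then lowered it in small steps, at most 0.5 mm per row near the pins and bar.
- **Seating:** It touched the bar at a tool height of 0.1436 m, against 0.1437 m expected. The force readings stayed below about 6 N throughout. Before I let go, the wrist was carrying almost none of the holder's weight.
- **Last checks:** The final pictures show both pins standing up through the holes and the holder level. The gripper is well clear, and the other goods look unmoved by eye; I did not measure their positions again.
- **What disagreed:** The cameras differed by 1 to 3 mm on absolute positions. I relied on the wrist camera's hole-to-pin comparison, and a close look confirmed the pin tips were in the holes. My first move call was refused for missing keys, and nothing moved.

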